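# Find the hidden catch and spring the drawer

## Task

Open the drawer of the low wooden box on the worktop by its concealed catch: a square plate of the same wood, hidden somewhere along the inlaid panel on top of the box. Find the plate that gives, by feeling across the panel with the fingertips if you cannot see it, and press it fully home so that the drawer comes out at the front, then take the hand away. Pick nothing up, and leave the mug, the jar and the shaker where they stand.

Things in the scene. Friction and masses are not known exactly. Their poses are not given: they have to be found in the camera images.
- box: Low wooden drawer box, 150 (x) x 296 (y) x 75 (z) mm, fixed to the worktop. Origin: centre of its underside, on the worktop; z up; the drawer is in its front face, at -x. Its top is a flat frame, 75 high, round an opening of 72 (x) x 180 (y) centred on the box; in it lies the flat panel, 72 high, that hides the catch.
- panel_mid (a point): Centre of the panel's upper face, 72 mm above the worktop, axes as the box; NOT the catch. The catch's place differs each time and is not reported: its centre lies up to 50 mm either way along the box's y, and up to 5 mm along its x, from this point. The panel is rigid; only the catch gives.
- catch (a joint): Hidden catch: square plate of the panel's wood, 50 x 50 mm, sides parallel to the box, 1 mm seam, its face 2 mm lower than the panel (70 high). Value = how far it is pressed in, m: 0 untouched, 0.008 fully home (face 62 high, hard stop). Sinks straight down at 3 to 6 N, does not spring back. Fingertips must lie wholly inside the square to push it home.
- drawer (a joint): How far the drawer has come out of the box's front, m: 0 = shut, 0.04 = out. It follows the catch, five times as far. The front is plain, without a handle, and cannot be taken hold of.
- drawer_front (a point): Middle of the drawer's front face, 33 mm above the worktop; moves with the drawer along the box's -x.
- mug_a: Bystander: orange mug, 81 x 113 with its handle, 101 high, at the box's right (-y) end. Origin: centre of its underside.
- jam_jar: Bystander: jam jar with a yellow lid, 66 wide, 100 high, at the box's left (+y) end. Origin: centre of its underside.
- shaker_b: Bystander: salt shaker with a grey top, 44 wide, 90 high, behind the box. Origin: centre of its underside.

How it is judged:
By the outcome, as a careful person would: the job done as asked, in the order asked, and still so for the second after the job is handed in, with the robot touching nothing.
It also fails if it takes over 42 s, if anything falls off the work surface, if the arm or the gripper's body presses on something with over 40 N, if the wrist force passes 120 N, or if a joint passes its speed limit or range.

## Robot

A 6-joint arm with a two-finger parallel gripper is mounted at the origin on a cart in front of the work surface, level with it; the furniture and walls round the work are solid. World frame = base frame: x ahead of the robot, y to its left, z up, the work surface at z = 0. Lengths are in mm, angles in rad, forces in N, time in s.
With the tool pointing down it reaches from about 350 to 875 mm from the base axis. Payload 4.2 kg.
Tool frame: the origin (TCP) lies on the mounting face of the last link; the fingertips stand 173 mm ahead of it and the grasp point (between the pads) lies 155 mm ahead of it; z points along the fingers, y is the direction in which the jaws open and shut (so a half turn about z gives the same grasp; the last joint's range is limited). The gripper opens to 85 mm and grips with 20 to 120 N. Pads are 22 mm wide; open, the fingers measure 114 mm over their backs; the gripper's body (76 mm by 85 mm) begins 54 mm behind the grasp point. The pads swing forward as they close: fully open they stand 13 mm farther back than shut.
Start: joints at [-1.05, 0.385, 0.008, 0, -1.194, -0.259], TCP at [161.779, -603.678, 404.712] pointing down, gripper open.
Joint ranges: [-3.14, 3.14], [-1.21, 2.06], [-1.07, 1.41], [-3.16, 2.05], [-2.99, -0.16], [-3.1, 3.1]. Speed limits (rad/s): [2.79, 2.79, 3.14, 3.14, 3.14, 3.14].

## Interface

Orientations are given as a unit quaternion [x, y, z, w].
In Python, from bench import arm gives the robot as it stands. The module is installed in compiled form; this text tells all that it offers.
- The arm moves only by the tool play_rows, never from a script. Its argument "moves" is a list of rows, each a list of 3 entries, a list of its own where there are three numbers: the shift along the world's x, y, z in units of 30 cm (1.0 is 30 cm), then the turn about the world's z in units of 30 degrees (1.0 is 30 degrees), then the gripper's target within -1 to 1 (shut at 1, half-way at 0, fully open at -1). In form: [[[x, y, z], turn, jaw], ...]. A call has 1 to 12 rows; each row is the pose to reach, as a shift and turn from the pose measured when the call began; what a row does not reach only later rows make up. A row lasts 1/8 s, in which the tool goes at most 62.5 mm and 10.7 degrees, less where a joint would pass 70% of its speed; a pose out of reach is approached as far as the arm can. A call with a number of a shift or a turn outside -1 to 1 is refused whole. A call with a gripper value outside its range is refused whole. The fingers move at their own pace and stop on an object; the grip force is fixed at half the most. Time passes only in rows, so rows that repeat a pose let the fingers close. It gives the time, the measured TCP pose, the force and the opening at its end, in the units of the state.
- arm.read_state(): the state, without advancing time (a new reading comes with each control period).
- arm.get_image(name): name is "side" or "top"; returns a dict with "pixels" (480x640x3 uint8, red, green, blue), "vfov" (degrees; the focal length in pixels is half the picture's height over the tangent of half this angle, whatever the lens; pixels are square), "cx", "cy" (the principal point, pixels), "xyz" and "rotation" of the camera in the world. Camera axes: x right, y up, looking along -z (the intrinsics and any distortion apply to the point x, -y, -z); pixel columns grow to the right and rows downward; lengths in mm; the calibration is good to about 2 mm. A picture is of the moment at which its call begins. There is no depth.
- arm.job_done(): hands the job in, once; it reports no verdict.
Trained networks look in a picture, given as the dict that the camera call returned (one of the last four; its "shot" number tells which), for a name from the list of things; names that differ only in an ending like _2 or _b are one class to them, and where a whole thing is asked for, a point or a joint stands for the part that bears it (a point fixed in the world has none). Each returns a list of dicts, best first, with "conf" (0 to 1); they miss things now and then, are a little off and sometimes report something else, mostly with a low value. They report only what shows in the picture. A call takes as long as a camera call.
- arm.look_for(name, picture): "centre" ([x, y, z] in mm, in world coordinates, good to about 4 mm: the middle of the surface that is visible of it).
The state is a dict: "clock": time; "joints": joint angles; "joint_vel": joint speeds; "joint_efforts": joint torques, N m; "position": TCP position; "ee_rot": TCP orientation; "contact_force": force on the tool from outside, world axes, zero at the start; "wrist_torque": the same for the moment, N m; "gripper_width": finger opening in mm.
Only numpy, scipy, OpenCV 4.12 (cv2) and the standard library are available. Lean on these libraries where they do the work, as an engineer would, in place of code of your own. Each camera call takes 0.05 s, during which the arm holds its last target.

## Working session

There is one attempt and no reset: what is moved stays moved. The work goes in short steps, Python scripts to look and compute and a tool call to move; the robot and the scene stay as the last step left them, time stands still between calls to the robot, and variables do not carry over. Pictures are saved under pics/ and viewed, and the job is handed in when it is done.

Besides the shell and the picture viewer there is one more tool, called after "Call:" as name(argument=value, ...) on one line, values as JSON. play_rows: Moves the arm, as the interface text tells. Shifts and turns lie within -1 to 1; 1 stands for 30 cm of shift or 30 degrees of turn. Its arguments: {"type":"object","properties":{"moves":{"type":"array"}},"required":["moves"]}

```bash
mkdir -p pics; python3 - <<'E'
from bench import arm
import cv2
s=arm.read_state();print(s)
for n in("side","top"):
    p=arm.get_image(n);cv2.imwrite(f"pics/{n}0.png",p["pixels"][:,:,::-1])
    print({k:v for k,v in p.items() if k!="pixels"})
    for t in("box","panel_mid","catch","drawer_front","mug_a","jam_jar","shaker_b"):
        try:print(n,t,arm.look_for(t,p)[:2])
        except Exception as e:print(t,e)
E
```

```text
{'clock': 0.0, 'joints': array([-1.05038980e+00,  3.85561713e-01,  6.62572118e-03, -5.04294407e-04,
       -1.19403680e+00, -2.58601299e-01]), 'joint_vel': array([ 0.00102264,  0.00152241,  0.00063723, -0.00118643,  0.00038668,
        0.00079162]), 'joint_efforts': array([-7.39208663e-04, -3.92286873e+01,  1.88404155e+01,  4.18612540e+00,
       -4.53675617e-03,  1.03047111e-05]), 'position': array([ 161.74600225, -603.49043028,  403.61723915]), 'ee_rot': array([-1.30436781e-01,  9.91456004e-01,  1.09571683e-03, -1.96428044e-04]), 'contact_force': array([ 0.02924769, -0.31791227, -0.35638837]), 'wrist_torque': array([ 0.06204211,  0.00241106, -0.01624799]), 'gripper_width': 85.5411250929521}
{'vfov': 46.298636707272145, 'cx': 324.8744095590088, 'cy': 245.4953649168079, 'xyz': array([424.65108267, 852.10157084, 661.22751984]), 'rotation': array([-0.02831488,  0.47459062,  0.87909615, -0.03394074]), 'shot': 1}
side box [{'centre': [426.7, -8.9, 72.0], 'conf': 0.87}]
side panel_mid [{'centre': [424.8, -15.7, 80.1], 'conf': 0.73}]
side catch [{'centre': [445.5, -111.4, 73.6], 'conf': 0.
[... 213 characters left out ...]
centre': [452.6, 136.1, 70.5], 'conf': 0.48}]
{'vfov': 49.88548971210195, 'cx': 326.87446692948873, 'cy': 242.09358964906508, 'xyz': array([ 444.98095072,  -50.86887351, 1136.1869419 ]), 'rotation': array([ 0.01834479, -0.03109926, -0.69840928,  0.71478723]), 'shot': 2}
top box [{'centre': [451.0, -102.2, 77.3], 'conf': 0.82}]
top panel_mid [{'centre': [444.2, -95.8, 80.3], 'conf': 0.95}]
top catch [{'centre': [444.7, -106.7, 70.5], 'conf': 0.6}, {'centre': [442.4, -98.9, 80.2], 'conf': 0.52}]
top drawer_front []
top mug_a [{'centre': [498.4, -331.9, 44.1], 'conf': 0.9}]
top jam_jar [{'centre': [451.6, 103.1, 102.7], 'conf': 0.82}]
top shaker_b [{'centre': [571.1, -4.9, 83.7], 'conf': 0.69}]
```

View pics/side0.png

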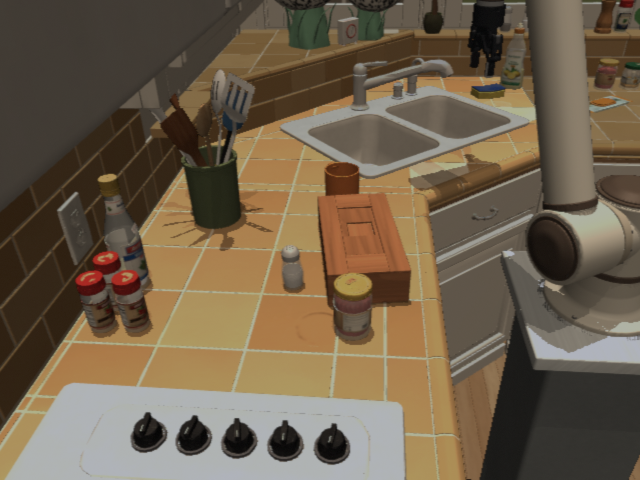

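View pics/top0.png

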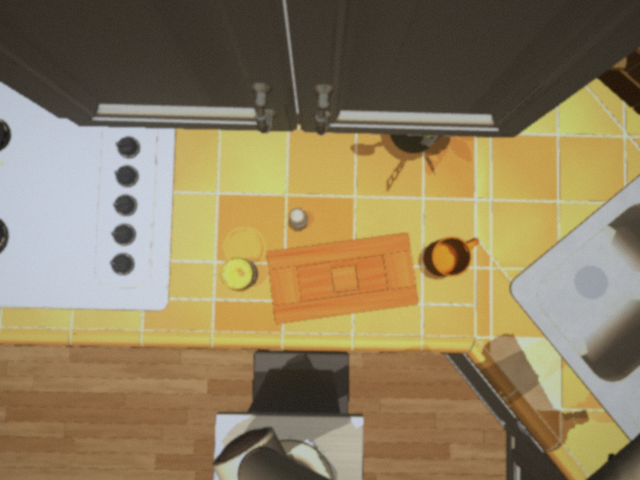

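The top view shows the box's corners at roughly (268,251), (409,234), (417,304) and (275,323), with a square at about (344,279) in the panel. I'll enlarge both views.

```bash
python3 - <<'E'
import cv2
a=cv2.imread("pics/top0.png")[225:330,260:425];cv2.imwrite("pics/topz.png",cv2.resize(a,None,fx=4.8,fy=4.8,interpolation=cv2.INTER_CUBIC))
a=cv2.imread("pics/side0.png")[185:310,305:420];cv2.imwrite("pics/sidez.png",cv2.resize(a,None,fx=4.8,fy=4.8,interpolation=cv2.INTER_CUBIC))
E
```

```text
(no output)
```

View pics/topz.png

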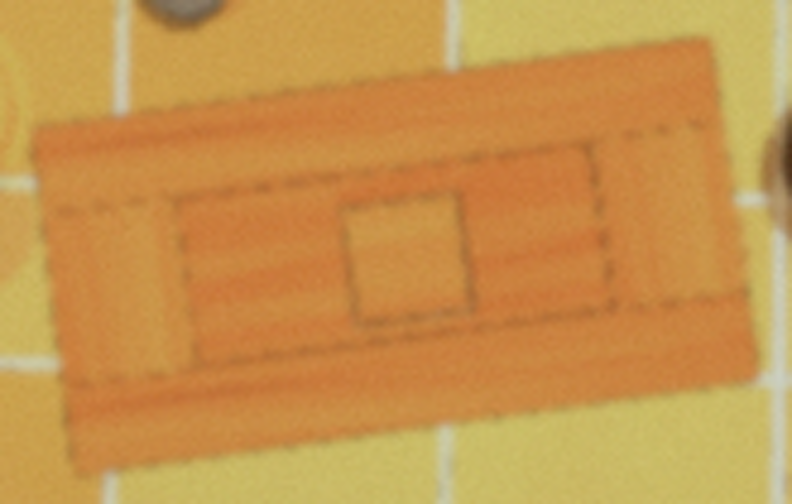

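View pics/sidez.png

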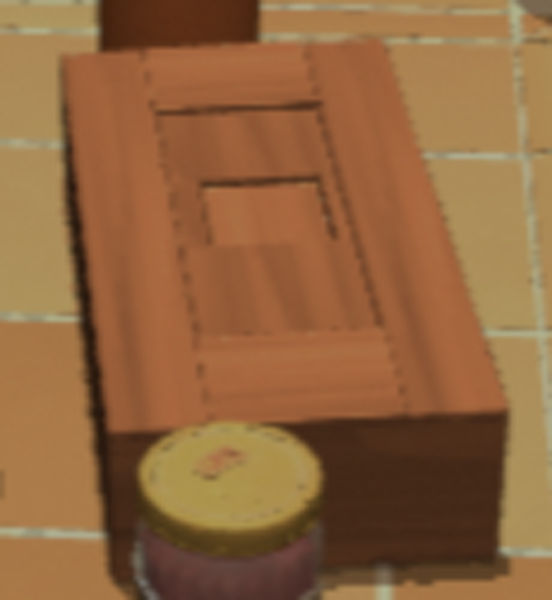

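The catch seam is visible: in the enlarged top view it's a square with corners near (345,207), (462,192), (472,312) and (358,325). The side view shows the same recessed square. Next I'll convert both to world positions.

```bash
cat > h.py <<'E'
import numpy as np
from scipy.spatial.transform import Rotation as R
cams={"side":dict(v=46.298636707272145,c=(324.8744,245.4954),x=[424.65108267,852.10157084,661.22751984],q=[-0.02831488,0.47459062,0.87909615,-0.03394074]),
"top":dict(v=49.88548971210195,c=(326.8745,242.0936),x=[444.98095072,-50.86887351,1136.1869419],q=[0.01834479,-0.03109926,-0.69840928,0.71478723])}
def ray(n,u,v,z):
    c=cams[n];f=240/np.tan(np.radians(c["v"])/2)
    d=R.from_quat(c["q"]).apply([(u-c["c"][0])/f,-(v-c["c"][1])/f,-1]);x=np.array(c["x"])
    return x+d*(z-x[2])/d[2]
E
python3 - <<'E'
from h import *
np.set_printoptions(precision=1,suppress=True)
off={"top":(260,225),"side":(305,185)}
D={"top":{"box":(75,[(37,128),(710,38),(757,380),(77,472)]),"panel":(75,[(180,200),(592,145),(612,305),(197,360)]),"catch":(72,[(345,207),(462,192),(472,312),(358,325)])},
"side":{"box":(75,[(65,58),(385,42),(507,410),(110,432)]),"panel":(75,[(158,106),(322,102),(384,328),(200,335)]),"catch":(72,[(202,185),(322,180),(343,245),(205,245)])}}
for n in D:
  for k,(z,p) in D[n].items():
    q=np.array([ray(n,off[n][0]+(u+.5)/4.8-.5,off[n][1]+(v+.5)/4.8-.5,z) for u,v in p])
    e=np.roll(q,-1,0)-q
    print(n,k,q.mean(0),np.linalg.norm(e,axis=1),np.degrees(np.arctan2(e[:,1],e[:,0])));print(q[:,:2].tolist() if k=='catch' else '')
E
```

```text
top box [ 447.6 -102.3   75. ] [292.1 147.9 292.4 147.2] [ -81.  -171.5   98.9    8.4]

top panel [ 448.1 -102.    75. ] [178.4  69.  178.8  68.5] [ -81.1 -172.    98.8    7.6]

top catch [ 445.4 -108.    72. ] [50.7 51.5 49.2 50.7] [ -81.4 -174.2   97.7    7.6]
[[467.0371041842182, -79.91764475451748], [474.6296517801946, -130.08006030437997], [423.3487976600106, -135.32506861564326], [416.7284147747231, -86.58634530285067]]
side box [ 448.9 -100.7   75. ] [147.8 291.2 147.5 290.8] [-170.9   98.8    9.   -81.2]

side panel [ 448.5 -104.9   75. ] [ 72.8 180.   71.5 181.8] [-174.    98.6    7.4  -81. ]

side catch [ 447.  -107.4   72. ] [51.1 52.2 56.4 47.7] [-172.1  100.4    3.4  -85.4]
[[475.6456204985735, -128.57763835831372], [424.98910333110547, -135.6216026072649], [415.5518025015604, -84.30880182891099], [471.8352129475293, -80.99492369429083]]
```

Call:
play_rows(moves=[[[0.1,0.17,0],-0.05,1],[[0.2,0.34,0],-0.1,1],[[0.3,0.51,0],-0.15,1],[[0.4,0.68,0],-0.21,1],[[0.47,0.82,0],-0.21,1],[[0.47,0.82,0],-0.21,1],[[0.47,0.82,0],-0.21,1]])

```text
clock: 1.68
position: [302.9, -357.7, 405.1]
ee_rot: [-0.076, 0.997, -0.0, 0.0]
contact_force: [-0.6, -0.4, 0.2]
gripper_width: -0.4
```

Call:
play_rows(moves=[[[0.1,0.17,0],0,1],[[0.2,0.34,0],0,1],[[0.3,0.52,0],0,1],[[0.4,0.69,0],0,1],[[0.477,0.832,0],0,1],[[0.477,0.832,-0.15],0,1],[[0.477,0.832,-0.3],0,1],[[0.477,0.832,-0.45],0,1],[[0.477,0.832,-0.45],0,1],[[0.477,0.832,-0.45],0,1]])

```text
clock: 2.92
position: [447.0, -108.8, 271.3]
ee_rot: [-0.076, 0.997, -0.001, 0.001]
contact_force: [1.3, 0.6, 0.3]
gripper_width: 0.2
```

```bash
python3 - <<'E'
from bench import arm
import cv2,numpy as np
s=arm.read_state();print(s["position"],s["contact_force"],s["gripper_width"])
o=[]
for n,(x,y) in(("side",(290,120)),("top",(250,180))):
    p=arm.get_image(n)["pixels"][y:y+190,x:x+180,::-1];o.append(cv2.resize(p,(398,420),interpolation=cv2.INTER_CUBIC))
cv2.imwrite("pics/b.png",np.hstack(o))
E
```

```text
[ 447.00531175 -108.81350243  271.30375898] [1.33339034 0.58511483 0.30175578] 0.17208788427040841
```

View pics/b.png

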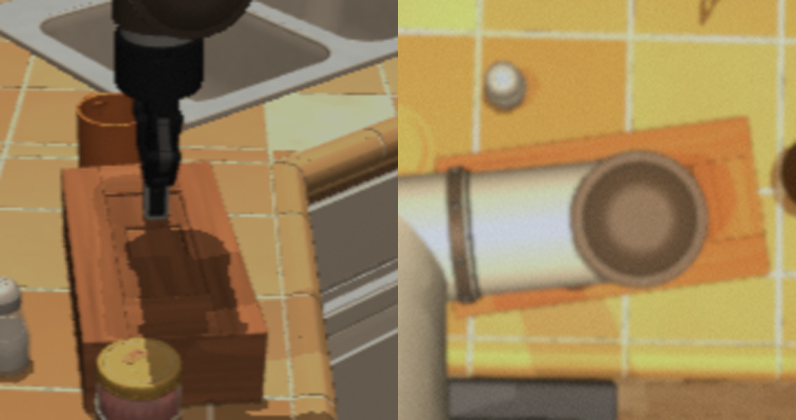

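The fingertips are over the square, about 28 mm above it. I'll go down slowly and watch the force.

Call:
play_rows(moves=[[[0,0,-0.03],0,1],[[0,0,-0.06],0,1],[[0,0,-0.08],0,1],[[0,0,-0.088],0,1],[[0,0,-0.094],0,1],[[0,0,-0.1],0,1],[[0,0,-0.105],0,1],[[0,0,-0.105],0,1]])

```text
clock: 4.03
position: [446.9, -108.5, 240.5]
ee_rot: [-0.076, 0.997, -0.0, 0.002]
contact_force: [-0.9, 0.4, 1.4]
gripper_width: 0.1
```

Call:
play_rows(moves=[[[0,0,-0.005],0,1],[[0,0,-0.01],0,1],[[0,0,-0.015],0,1],[[0,0,-0.015],0,1]])

```text
clock: 4.53
position: [446.9, -108.5, 235.7]
ee_rot: [-0.076, 0.997, -0.0, 0.002]
contact_force: [-0.1, -0.5, 0.4]
gripper_width: 0.1
```

```bash
python3 - <<'E'
from bench import arm
import cv2,numpy as np
s=arm.read_state();print(s["position"],s["contact_force"],s["wrist_torque"])
o=[]
for n,(x,y) in(("side",(290,120)),("top",(250,180))):
    p=arm.get_image(n)["pixels"][y:y+190,x:x+180,::-1];o.append(cv2.resize(p,(398,420),interpolation=cv2.INTER_CUBIC))
cv2.imwrite("pics/c.png",np.hstack(o))
E
```

```text
[ 446.9217185  -108.48773207  235.73164874] [-0.08842782 -0.52486887  0.36232831] [ 0.03789253  0.10961355 -0.00806131]
```

View pics/c.png

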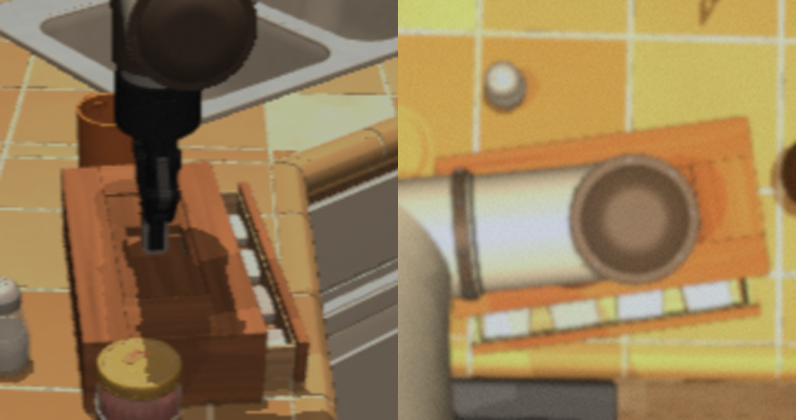

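The drawer is nearly out. I'll press on to the hard stop.

Call:
play_rows(moves=[[[0,0,-0.004],0,1],[[0,0,-0.008],0,1],[[0,0,-0.008],0,1]])

```text
clock: 5.0
position: [447.0, -108.4, 235.3]
ee_rot: [-0.076, 0.997, -0.001, 0.003]
contact_force: [-5.4, 3.0, 17.9]
gripper_width: -0.1
```

It stopped hard at 18 N with the tips at about 62 mm, which is fully home. Now I'll lift straight up and move away.

Call:
play_rows(moves=[[[0,0,0.03],0,1],[[0,0,0.12],0,1],[[0,0,0.3],0,1],[[0,0,0.45],0,1],[[0,0,0.55],0,1],[[-0.1,-0.2,0.55],0,1],[[-0.2,-0.37,0.55],0,1],[[-0.3,-0.54,0.55],0,1],[[-0.4,-0.7,0.55],0,1],[[-0.48,-0.83,0.55],0,1],[[-0.48,-0.83,0.55],0,1],[[-0.48,-0.83,0.55],0,1]])

```text
clock: 6.5
position: [302.9, -357.4, 400.1]
ee_rot: [-0.076, 0.997, -0.001, 0.003]
contact_force: [0.2, -0.4, 0.4]
gripper_width: -0.0
```

```bash
python3 - <<'E'
from bench import arm
import cv2,numpy as np
s=arm.read_state();print(s["position"],s["contact_force"],s["clock"])
o=[]
for n,(x,y) in(("side",(270,150)),("top",(210,190))):
    P=arm.get_image(n)
    for t in("drawer_front","mug_a","jam_jar","shaker_b"): print(n,t,arm.look_for(t,P)[:1])
    cv2.imwrite(f"pics/{n}_end.png",P["pixels"][:,:,::-1])
    p=P["pixels"][y:y+200,x:x+280 if n=="top" else x+200,::-1];o.append(cv2.resize(p,None,fx=1.6,fy=2 if 0 else 1.6,interpolation=cv2.INTER_CUBIC))
cv2.imwrite("pics/d.png",np.hstack(o))
E
```

```text
[ 302.93281489 -357.3927991   400.10807342] [ 0.18735157 -0.38726198  0.4317309 ] 6.5
side drawer_front [{'centre': [342.6, -74.8, 42.7], 'conf': 0.78}]
side mug_a []
side jam_jar [{'centre': [449.7, 131.4, 72.8], 'conf': 0.77}]
side shaker_b [{'centre': [568.5, 10.8, 48.8], 'conf': 0.84}]
top drawer_front [{'centre': [350.4, -104.9, 30.1], 'conf': 0.6}]
top mug_a [{'centre': [495.8, -331.3, 40.7], 'conf': 0.56}]
top jam_jar [{'centre': [451.4, 103.5, 103.4], 'conf': 0.59}]
top shaker_b [{'centre': [569.1, -5.5, 82.0], 'conf': 0.86}]
```

View pics/d.png

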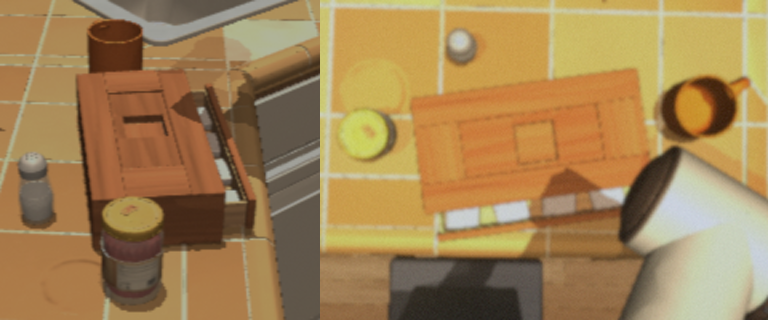

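```bash
python3 - <<'E'
from h import *
n=np.array([np.cos(np.radians(8.7)),np.sin(np.radians(8.7))])
c=np.array([448,-102])
for z in(50,55,60,65):
  print(z,[round(float((ray("top",210+(u-320)/1.6,190+v/1.6,z)[:2]-c)@n+75),1) for u,v in((440,239),(620,213))],
   [round(float((ray("side",270+u/1.6,150+v/1.6,z)[:2]-c)@n+75),1) for u,v in((252,203),(211,88))])
E
python3 -c "
import cv2
a=cv2.imread('pics/side_end.png')[190:310,310:440];cv2.imwrite('pics/e.png',cv2.resize(a,None,fx=5,fy=5,interpolation=cv2.INTER_CUBIC))"
```

```text
50 [-37.6, -35.1] [-33.2, -35.0]
55 [-37.1, -34.6] [-31.4, -33.1]
60 [-36.6, -34.0] [-29.5, -31.2]
65 [-36.0, -33.5] [-27.6, -29.3]
```

View pics/e.png

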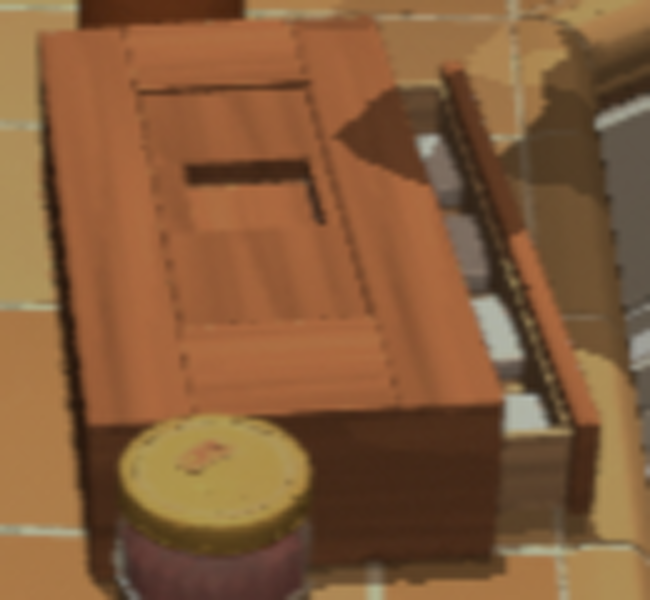

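```bash
python3 - <<'E'
from h import *
n=np.array([np.cos(np.radians(8.7)),np.sin(np.radians(8.7))]);c=np.array([448,-102])
for z,pts in((10,[(568,515),(590,512)]),(52,[(598,425),(463,63)]),(56,[(598,425),(463,63)]),(75,[(500,403),(380,20)])):
  print(z,[round(float((ray("side",310+u/5,190+v/5,z)[:2]-c)@n+75),1) for u,v in pts])
import cv2
a=cv2.imread('pics/top_end.png')[225:350,260:425];cv2.imwrite('pics/f.png',cv2.resize(a,None,fx=4.8,fy=4.8,interpolation=cv2.INTER_CUBIC))
E
```

```text
10 [-30.1, -38.6]
52 [-37.5, -37.8]
56 [-36.0, -36.3]
75 [2.9, 0.3]
```

View pics/f.png

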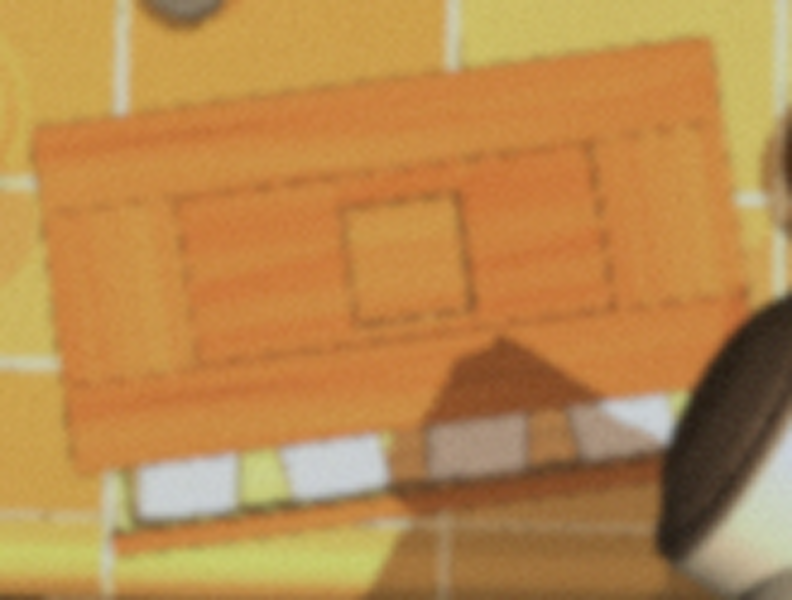

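```bash
python3 -c "
from bench import arm
print(arm.job_done())"
```

```text
the job is handed in; nothing more can be done
None
```

The drawer is open and the job is handed in, with 6.5 s on the clock when the arm had backed away.

**What I did:** I found the catch's seam in both camera views, at about (446, -108) mm. I turned the shut fingers to line up with the box and pressed straight down. The plate gave easily, then stopped hard at 18 N. The fingertips were at about 62 mm, which is where the catch should be fully home. I then lifted straight up and moved the arm clear.

**Last checks:**
- **Drawer:** the pictures show it out with the catch sunk. I measured 36–38 mm in the enlarged side view; coarser readings in both views gave about 28–38 mm, depending on the height assumed for the drawer's top edge. All of these are below the nominal 40 mm. The box's own front edge read up to 3 mm off in the side view, and the hard stop also points to fully open.
- **Bystanders:** the mug, jar and shaker are within about 4 mm of their first positions, which is the detector's accuracy. The side-view detector did not report the mug at the end, but it shows in its place in both pictures.
- **Contact:** force on the tool was under 1 N after backing away, so the robot was touching nothing.

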